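Unstack the pastry cutters and put them away

TASK

Put the three stacked pastry cutters away, keeping each one upright: lift the small six-sided one into the hinged metal case and shut the case fully, set the round one flat in the round white tray, and the square one flat in the square white tray. The case is shut or nearly so, so open it first. Leave the pastry and the sugar shaker where they are.

Things in the scene. Friction and masses are not known exactly. Their poses are not given: they have to be found in the camera images.
- hex_cutter: Closed-top steel pastry cutter, a solid prism with flat top and bottom, 36 mm tall. Origin at the centre of its underside, z up. Regular hexagon, 40 mm across flats (46 mm across corners); one pair of flats faces its own +y and -y, the others lie at 60 degree steps. Starts on top of the stack, on the round cutter. 0.06 to 0.11 kg.
- round_cutter: Closed-top steel pastry cutter, a solid prism with flat top and bottom, 36 mm tall. Origin at the centre of its underside, z up. Cylinder of 50 mm diameter. Starts in the middle of the stack, between the hexagonal and the square one. 0.08 to 0.15 kg.
- square_cutter: Closed-top steel pastry cutter, a solid prism with flat top and bottom, 36 mm tall. Origin at the centre of its underside, z up. Square, 60 x 60 mm, sides along its own x and y. Starts at the bottom of the stack, on the counter. 0.10 to 0.20 kg.
- round_tray: Fixed white round tray, 80 mm outside diameter, 10 mm tall, with a round well of 68 mm diameter whose floor is 4 mm above the counter (rim 6 mm above that floor). Origin at the centre of its underside.
- square_tray: Fixed white square tray, 86 x 86 mm, 10 mm tall, with a square well of about 77 x 77 mm, sides along its own x and y, whose floor is 4 mm above the counter (rim 6 mm above that floor). Origin at the centre of its underside.
- case: Base of the hinged aluminium case, fixed to the counter: open box 108 x 108 mm, 18 mm tall, inside 100 x 100 mm, floor 4 mm above the counter. Origin at the centre of its underside. The hinge line runs along its own y at x = +54 mm, z = 18 mm (the side away from the robot). Its lid is a 32 mm deep hollow shell (inside clear height when shut 42 mm above the floor).
- case_lid (a joint): Opening angle of the case lid (rad): 0 shut, 2.2 fully open leaning back; the lid starts between 0 and 0.3. The hinge is stiff: the lid stays wherever it is left; about 2 N at the bar moves it.
- case_lid_bar (a point): Middle of the lid's dark steel grab bar: a round bar 10 mm thick and 64 mm long, parallel to the hinge (its own y), standing 38 mm out from the lid's front wall on two arms. Shut, it is at x = -92 mm, z = 38 mm in the case's frame; it swings about the hinge line at 147 mm radius. Pinched from above, the bar turns between the fingers, so the tool can stay vertical all along the arc.
- pastry: Bystander, loose: round glazed swirl pastry, 95 x 89 mm, 32 mm tall, at the back right of the work, beyond the trays (a second, fixed pastry stands nearer the robot). Origin at the centre of its underside.
- shaker: Bystander, loose: upright sugar shaker, 44 mm diameter, 90 mm tall, at the back left of the work (another one, far behind by the cake, is scenery). Origin at the centre of its underside.
Things that resemble listed ones, but are neither listed nor needed, are in the scene too. What is shaped like the square_cutter but red is not meant.

How it is judged:
By the outcome, as a careful person would: the job done as asked, in the order asked, and still so for the second after the job is handed in, with the robot touching nothing.
It also fails if it takes over 128 s, if anything falls off the work surface, if the arm or the gripper's body presses on something with over 40 N, if the wrist force passes 120 N, or if a joint passes its speed limit or range.

ROBOT

A 6-joint arm with a two-finger parallel gripper is mounted at the origin on the work surface; the furniture and walls round the work are solid. World frame = base frame: x ahead of the robot, y to its left, z up, the work surface at z = 0. Lengths are in mm, angles in rad, forces in N, time in s.
With the tool pointing down it reaches from about 400 to 925 mm from the base axis. Payload 12.5 kg.
Tool frame: the origin (TCP) lies midway between the tips of the shut fingers; the grasp point (between the pads) lies 19 mm behind it (env.pinch_z is the z of the grasp point in the tool frame, in mm); z points along the fingers, y is the line along which they close (so a half turn about z gives the same grasp; the last joint's range is limited). The gripper opens to 95 mm and grips with 3 to 60 N. Pads are 20 mm wide; open, the fingers measure 119 mm over their backs; the gripper's body (75 mm by 180 mm) begins 59 mm behind the grasp point.
Start: joints at [-1.402, 0.491, 1.559, -0, 1.092, -0.106], TCP at [169.619, -601.561, 214.661] pointing down, gripper open.
Joint ranges: [-3.1, 3.1], [-0.84, 2.19], [0.05, 2.79], [-1.13, 4.28], [0.06, 2.93], [-2.69, 2.69]. Speed limits (rad/s): [2.22, 2.22, 2.79, 3.14, 3.14, 3.14].

INTERFACE

Orientations are given as [roll, pitch, yaw] about the fixed x, y, z axes, in that order (R = Rz(yaw) Ry(pitch) Rx(roll)).
In Python, from cell import env, eyes gives the robot as it stands.
- The arm moves only by the shell command python3 -m inch 'ROWS'. ROWS is JSON, a list of rows, each a list of 3 entries, a list of its own where there are three numbers: the shift along the tool's x, y, z in units of 60 mm (1.0 is 60 mm), then the turn about the tool's z in units of 5 degrees (1.0 is 5 degrees), then the closure, from -1 (fully open) to 1 (shut). In form: [[[tx, ty, tz], turn, claw], ...]. A call has exactly 10 rows; each row shifts and turns the commanded pose from where the row before left it, along the tool's axes as they then stand; what a row does not reach is not made up. A row lasts 1/8 s, in which the tool goes at most 62.5 mm and 10.7 degrees, less where a joint would pass 70% of its speed; a pose out of reach is approached as far as the arm can. A call is refused whole if a number of a shift passes 1 or a number of a turn 1, either way. A call with a gripper value outside its range is refused whole. The fingers move at their own pace and stop on an object; the grip force is fixed at half the most. Time passes only in rows, so rows that do not move let the fingers close, or fill a call up. It gives the time, the measured TCP pose, the force, the opening and the grip force at its end, in the units of the state.
- env.state(): the state, without advancing time (a new reading comes with each control period).
- eyes.read_camera(name): name is "scene" or "top" or "wrist"; returns a dict with "pixels" (420x560x3 uint8, red, green, blue), "fx", "fy", "cx", "cy" (pixels), "extrinsics" (4x4, takes a point from world to camera coordinates). Camera axes: x right, y down, z forward; pixel columns grow to the right and rows downward; lengths in mm; the calibration is good to about 2 mm. A picture is of the moment at which its call begins. There is no depth.
- env.job_done(): hands the job in; it is judged then, once.
Trained networks look in a picture, given as the dict that the camera call returned (one of the last four; its "shot" number tells which), for a name from the list of things; names that differ only in an ending like _2 or _b are one class to them, and where a whole thing is asked for, a point or a joint stands for the part that bears it (a point fixed in the world has none). Each returns a list of dicts, best first, with "score" (0 to 1); they miss things now and then, are a little off and sometimes report something else, mostly with a low value. They report only what shows in the picture. A call takes as long as a camera call. They do not tell look-alikes from the thing itself.
- eyes.boxes_of(name, picture): "centre" ([row, column] in pixels, amid what is visible of it).
- eyes.cut_out(name, picture): "mask" (420x560 bool, what is visible of it) and "centre" ([row, column] in pixels, amid what is visible of it).
- eyes.spot_point(name, picture): "centre" ([row, column] in pixels: a listed point, or the origin of a listed thing).
The state is a dict: "t": time; "joints": joint angles; "qvel": joint speeds; "tau": joint torques, N m; "eef_pos": TCP position; "tcp_rot": TCP orientation; "ft_force": force on the tool from outside, world axes, zero at the start; "moment": the same for the moment, N m; "opening": opening from 0.0 (shut) to 1.0 (fully open); "grip_force": force on a finger pad.
Only numpy, scipy, OpenCV 4.12 (cv2) and the standard library are available. Lean on these libraries where they do the work, as an engineer would, in place of code of your own. Each camera call takes 0.05 s, during which the arm holds its last target. There are 200 camera calls.

## Working session

There is one attempt and no reset: what is moved stays moved. The work goes in short steps, Python scripts to look and compute and a shell command to move; the robot and the scene stay as the last step left them, time stands still between calls to the robot, and variables do not carry over. Pictures are saved under pics/ and viewed, at most 14 in all, crops included, and the job is handed in when it is done.

```bash
ls; mkdir -p pics
cat > h.py <<'E'
import numpy as np, cv2
from cell import env, eyes
def save(p,n): cv2.imwrite(f'pics/{n}.png', cv2.cvtColor(p['pixels'],cv2.COLOR_RGB2BGR))
def ray(p,rc):
    E=np.array(p['extrinsics']);R=E[:3,:3];c=-R.T@E[:3,3]
    d=R.T@np.array([(rc[1]-p['cx'])/p['fx'],(rc[0]-p['cy'])/p['fy'],1]);return c,d/np.linalg.norm(d)
def atz(p,rc,z):
    c,d=ray(p,rc);return c+d*(z-c[2])/d[2]
def tri(obs):
    A=np.zeros((3,3));b=np.zeros(3)
    for p,rc in obs:
        c,d=ray(p,rc);M=np.eye(3)-np.outer(d,d);A+=M;b+=M@c
    x=np.linalg.solve(A,b)
    return x,[float(np.linalg.norm(np.cross(x-ray(p,rc)[0],ray(p,rc)[1]))) for p,rc in obs]
def proj(p,X):
    E=np.array(p['extrinsics']);q=E[:3,:3]@np.asarray(X,float)+E[:3,3]
    return np.array([q[1]/q[2]*p['fy']+p['cy'],q[0]/q[2]*p['fx']+p['cx']])
E
python3 - <<'E'
from h import *
np.set_printoptions(precision=1,suppress=True)
print(env.state(),env.pinch_z)
for n in ['scene','top']:
    p=eyes.read_camera(n);save(p,n+'0')
    print(n,p['fx'],ray(p,(210,280)))
    for o in ['hex_cutter','round_cutter','square_cutter','round_tray','square_tray','case','case_lid_bar','pastry','shaker']:
        print(o,[(np.round(d['centre'],1).tolist(),round(d['score'],2)) for d in eyes.spot_point(o,p)[:3]])
E
```

```text
pics
{'t': 0.0, 'joints': array([-1.4,  0.5,  1.6, -0. ,  1.1, -0.1]), 'qvel': array([ 0.,  0., -0., -0., -0.,  0.]), 'tau': array([ -0. , -61.3, -25.8,   0.1,   0. ,  -0. ]), 'eef_pos': array([ 169.6, -601.3,  214.1]), 'tcp_rot': array([-3.1, -0. ,  0.3]), 'ft_force': array([-0.7,  0.7,  0.3]), 'moment': array([-0., -0.,  0.]), 'grip_force': 0.0, 'opening': 1.0020948994128707} -18.8
scene 517.0787400691509 (array([-365.7,  496. ,  773.4]), array([ 0.7, -0.4, -0.6]))
hex_cutter [([210.8, 257.0], 0.75)]
round_cutter [([223.0, 260.3], 0.73)]
square_cutter [([250.7, 118.6], 0.85), ([234.2, 260.7], 0.83), ([192.9, 307.2], 0.73)]
round_tray []
square_tray [([213.4, 320.0], 0.62)]
case [([276.8, 187.8], 0.91)]
case_lid_bar [([287.5, 187.9], 0.86)]
pastry [([178.8, 349.2], 0.64)]
shaker [([219.8, 174.7], 0.73)]
top 502.47807691299755 (array([ 383.7,   58.1, 1431.5]), array([ 0.1, -0. , -1. ]))
hex_cutter [([197.3, 260.1], 0.64)]
round_cutter [([202.4, 262.8], 0.47)]
square_cutter [([157.8, 329.5], 0.96), ([204.6, 261.2], 0.61), ([181.0, 146.4], 0.61)]
round_tray [([242.5, 394.1], 0.75)]
square_tray [([204.7, 325.3], 0.74)]
case [([230.0, 194.5], 0.56)]
case_lid_bar [([262.0, 175.7], 0.73)]
pastry [([162.8, 376.4], 0.75)]
shaker [([160.1, 197.3], 0.61)]
```

Run:
```python
import cv2
a=cv2.imread('pics/scene0.png');cv2.imwrite('pics/s0c.png',cv2.resize(a[130:340,90:440],None,fx=2.25,fy=2.25,interpolation=cv2.INTER_CUBIC))
a=cv2.imread('pics/top0.png');cv2.imwrite('pics/t0c.png',cv2.resize(a[130:330,130:430],None,fx=2.6,fy=2.6,interpolation=cv2.INTER_CUBIC))
```

```text
(no output)
```

View pics/s0c.png

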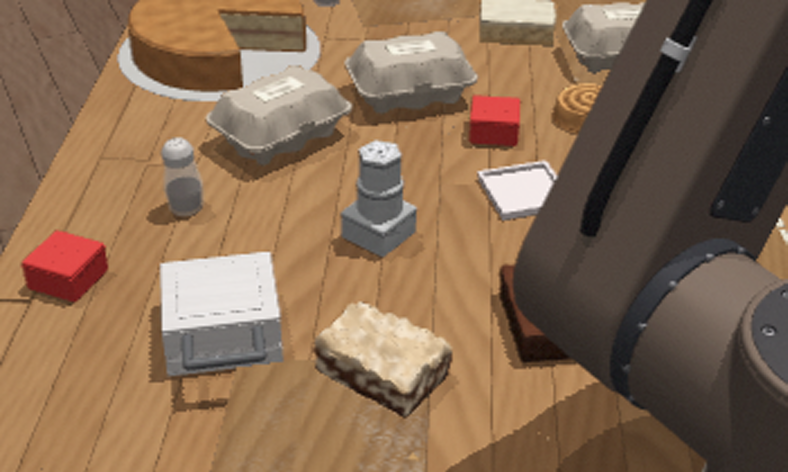

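View pics/t0c.png

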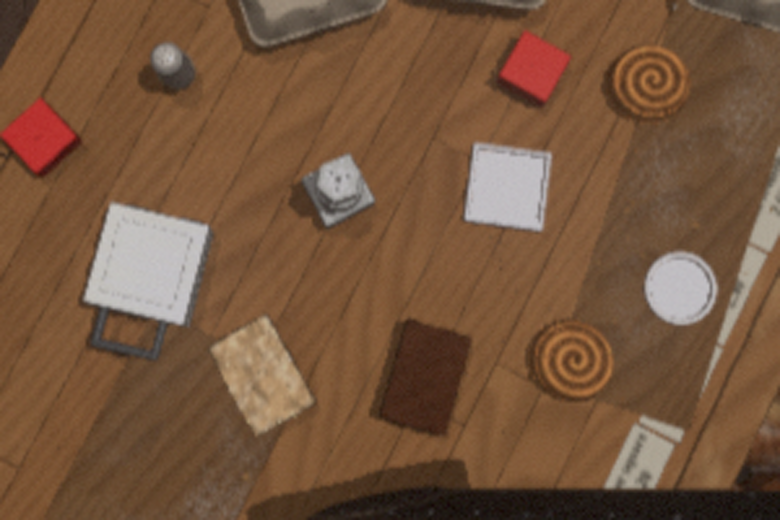

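The scene view shows the grey stack at about (258, 215 px), the white-lidded case at (188, 275) with its bar towards the robot, and the white square tray at (320, 214). Two red look-alikes are also there. The top view shows the stack at (col 260, row 203), the case (187, 232), the square tray (325, 202) and the round tray (392, 241).

```bash
cat > m.py <<'E'
from h import *
np.set_printoptions(precision=1,suppress=True)
def rect(p,o,z,near=None):
    c=eyes.cut_out(o,p)
    if near is not None: c=sorted(c,key=lambda d:np.hypot(*(np.array(d['centre'])-near)))
    if not c: return None
    ys,xs=np.nonzero(c[0]['mask'])
    P=np.array([atz(p,(y,x),z)[:2] for y,x in zip(ys,xs)],np.float32)
    (cx,cy),(w,h),a=cv2.minAreaRect(P)
    return np.array([cx,cy]),np.array([w,h]),a,c[0]['score']
E
python3 - <<'E'
from m import *
s=eyes.read_camera('scene');t=eyes.read_camera('top')
def sp(o,p,near): 
    c=[d['centre'] for d in eyes.spot_point(o,p)]; return min(c,key=lambda d:np.hypot(*(np.array(d)-near)))
for o,a,b in [('hex_cutter',(211,257),(197,260)),('round_cutter',(223,260),(202,262)),('square_cutter',(234,260),(204,261)),('square_tray',(213,320),(204,325)),('case',(277,188),(230,194)),('case_lid_bar',(287,188),(262,176)),('pastry',(179,349),(163,376)),('shaker',(220,175),(160,197))]:
    x,r=tri([(s,sp(o,s,a)),(t,sp(o,t,b))]);print(o,x,np.round(r,1))
for o,z,n in [('square_tray',10,(203,325)),('round_tray',10,(241,392)),('case',50,(232,187)),('case_lid_bar',40,(262,176)),('hex_cutter',108,(197,260)),('square_cutter',36,(204,261))]: print(o,rect(t,o,z,n))
E
```

```text
hex_cutter [570.3  79.6  61.4] [7.1 7.1]
round_cutter [570.9  77.3  26.4] [0.3 0.3]
square_cutter [569.5  79.7  -9.5] [0.8 0.8]
square_tray [ 566. -110.   -5.] [1.5 1.5]
case [489.3 283.1  -7.8] [1.4 1.4]
case_lid_bar [400.9 311.1  41.2] [1.5 1.5]
pastry [ 693.  -269.6   -6.2] [4.3 4.3]
shaker [693.8 255.8  -6.6] [1.4 1.4]
square_tray (array([ 564.5, -105.8]), array([86.3, 83.9]), 81.50080108642578, 0.88)
round_tray (array([ 449.3, -290.9]), array([79.3, 78.7]), 24.65719223022461, 0.56)
case (array([464.1, 283.7]), array([116.4, 151.3]), 75.62975311279297, 0.91)
case_lid_bar (array([465.1, 287.9]), array([112.9, 155.2]), 74.88471984863281, 0.66)
hex_cutter (array([560.2,  77.8]), array([37.2, 42.8]), 89.14302825927734, 0.67)
square_cutter (array([559.3,  78.7]), array([61.6, 58.8]), 25.667709350585938, 0.62)
```

```bash
cat > go.py <<'E'
import sys
from m import *
def rel(x,y,z,yaw=None):
    s=env.state();p=s['eef_pos'];w=s['tcp_rot'][2];d=np.array([x,y,z])-p
    u=np.array([d[0]*np.cos(w)+d[1]*np.sin(w), d[0]*np.sin(w)-d[1]*np.cos(w), -d[2]])/60
    t=0 if yaw is None else -np.degrees((yaw-w+np.pi/2)%np.pi-np.pi/2)/5
    print('at',p,'yaw',round(float(w),3),'units',np.round(u,3),'norm',round(float(np.linalg.norm(u)),2),'turns',round(t,2))
if __name__=='__main__': rel(*map(float,sys.argv[1:]))
E
python3 go.py 440 -300 260
python3 - <<'E'
from m import *
p=eyes.read_camera('wrist');print(ray(p,(210,280)),p['fx'],p['extrinsics'])
E
```

```text
at [ 169.6 -601.6  214.6] yaw 0.275 units [ 5.7 -3.6 -0.8] norm 6.79 turns 0
(array([ 235.2, -582.5,  384.5]), array([-0.2, -0.1, -1. ])) 370.297988182258 [[   0.3   -1.     0.  -625. ]
 [  -0.9   -0.3    0.2  -28.6]
 [  -0.2   -0.1   -1.   388.6]
 [   0.     0.     0.     1. ]]
```

```bash
python3 -m inch '[[[0.71,-0.45,-0.1],0,-1],[[0.71,-0.45,-0.1],0,-1],[[0.71,-0.45,-0.1],0,-1],[[0.71,-0.45,-0.1],0,-1],[[0.71,-0.45,-0.1],0,-1],[[0.71,-0.45,-0.1],0,-1],[[0.71,-0.45,-0.1],0,-1],[[0.71,-0.45,-0.1],0,-1],[[0,0,0],0,-1],[[0,0,0],0,-1]]'
cat > w.py <<'E'
from m import *
import pickle,sys
def snap(n):
    p=eyes.read_camera('wrist');save(p,n);pickle.dump(p,open(n+'.pkl','wb'));return p
E
python3 - <<'E'
from w import *
p=snap('w1')
for o in ['round_tray','square_tray']:
    print(o,[(d['centre'],d['score'],atz(p,d['centre'],0)) for d in eyes.spot_point(o,p)],rect(p,o,10))
E
python3 go.py 500 10 260 1.29
```

```text
t: 3.5
eef_pos: [438.8, -301.3, 262.6]
tcp_rot: [3.141, 0.0, 0.275]
ft_force: [0.2, 0.3, 0.3]
opening: 1.001
grip_force: 0.0
round_tray [([171.9, 274.8], 0.75, array([ 447.9, -293.2,    0. ]))] (array([ 450.1, -292.8]), array([79.1, 78.3]), 42.86207580566406, 0.84)
square_tray [([16.8, 136.7], 0.8, array([ 566.7, -108.4,    0. ]))] (array([ 561.6, -108.1]), array([89.1, 80.6]), 80.83663177490234, 0.86)
at [ 438.4 -301.9  262.5] yaw 0.273 units [ 2.4 -4.7  0. ] norm 5.3 turns -11.65
```

```bash
python3 -m inch '[[[0.4,-0.78,0],0,-1],[[0.4,-0.78,0],0,-1],[[0.4,-0.78,0],0,-1],[[0.4,-0.78,0],0,-1],[[0.4,-0.78,0],0,-1],[[0.4,-0.78,0],0,-1],[[0,0,0],-1,-1],[[0,0,0],-1,-1],[[0,0,0],-1,-1],[[0,0,0],0,-1]]'
python3 - <<'E'
from w import *
p=snap('w2')
for o in ['square_tray','hex_cutter','round_cutter','square_cutter','case','case_lid_bar']:
    print(o,[(np.round(d['centre'],1).tolist(),round(d['score'],2),atz(p,d['centre'],0)) for d in eyes.spot_point(o,p)])
print(rect(p,'square_tray',10))
E
python3 go.py 430 230 260 1.29
```

```text
t: 5.0
eef_pos: [501.4, 7.7, 262.5]
tcp_rot: [3.142, 0.0, 0.535]
ft_force: [0.3, -0.1, -0.1]
opening: 0.996
grip_force: 0.0
square_tray [([182.0, 392.4], 0.59, array([ 568.1, -107. ,    0. ]))]
hex_cutter [([98.2, 246.4], 0.66, array([562.7,  87.1,   0. ]))]
round_cutter []
square_cutter [([95.2, 479.8], 0.7, array([ 697.7, -134.8,    0. ]))]
case [([70.1, 53.1], 0.84, array([480.6, 283.5,   0. ]))]
case_lid_bar []
(array([ 563.8, -105.2]), array([89. , 86.5]), 80.65536499023438, 0.9)
at [501.4   8.1 262.6] yaw 0.536 units [ 0.9 -3.8  0. ] norm 3.89 turns -8.64
```

View pics/w2.png

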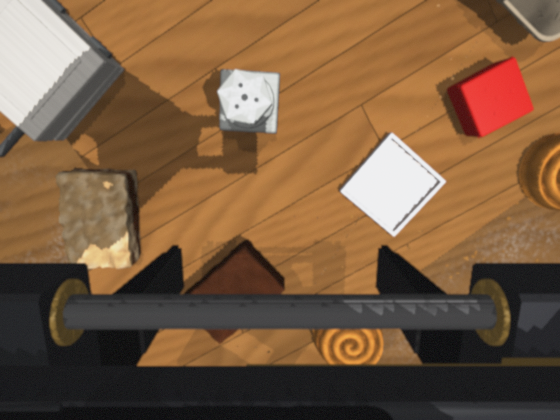

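The wrist view shows the stack nearly overhead at (247, 100 px), with the hex on top, then the square tray at (392, 184), and the case lid at the upper left.

```bash
python3 -m inch '[[[0.23,-0.95,0],0,-1],[[0.23,-0.95,0],0,-1],[[0.23,-0.95,0],0,-1],[[0.23,-0.95,0],0,-1],[[0,0,0],-1,-1],[[0,0,0],-1,-1],[[0,0,0],-1,-1],[[0,0,0],-1,-1],[[0,0,0],-1,-1],[[0,0,0],-1,-1]]'
python3 -m inch '[[[0,0,0],-1,-1],[[0,0,0],-1,-1],[[0,0,0],-0.64,-1],[[0,0,0],0,-1],[[0,0,0],0,-1],[[0,0,0],0,-1],[[0,0,0],0,-1],[[0,0,0],0,-1],[[0,0,0],0,-1],[[0,0,0],0,-1]]'
python3 - <<'E'
from w import *
p=snap('w3')
for o in ['case','case_lid_bar']:
    print(o,[(np.round(d['centre'],1).tolist(),round(d['score'],2),atz(p,d['centre'],40)) for d in eyes.spot_point(o,p)])
E
python3 go.py 400 305 100
```

```text
t: 6.65
eef_pos: [432.3, 232.3, 262.6]
tcp_rot: [3.142, 0.0, 1.063]
ft_force: [0.1, -0.1, 0.6]
opening: 0.997
grip_force: 0.0
t: 7.9
eef_pos: [432.3, 232.3, 262.6]
tcp_rot: [3.142, 0.0, 1.291]
ft_force: [-0.7, -0.2, -0.4]
opening: 1.002
grip_force: 0.0
case [([126.3, 312.6], 0.83, array([481.6, 284.6,  40. ]))]
case_lid_bar [([127.4, 226.4], 0.65, array([396. , 308.2,  40. ]))]
at [432.3 232.3 262.6] yaw 1.291 units [ 1.  -0.9  2.7] norm 3.02 turns 0
```

View pics/w3.png

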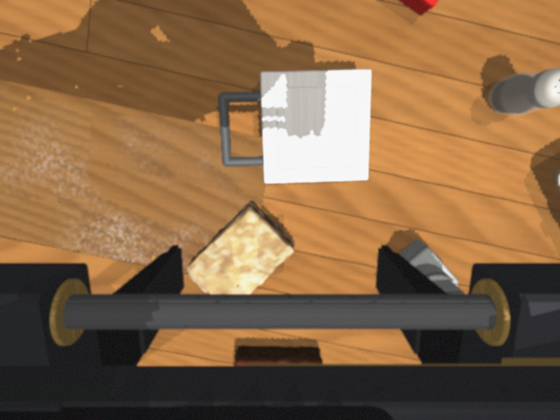

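The case is in view with its lid at cols 262-371, rows 70-183, and aligned with the tool. The bar is at about (224, 130 px). I'll take a second, lower view to get the bar's height.

```bash
python3 -m inch '[[[0.1,-0.1,0.6],0,-1],[[0.1,-0.1,0.6],0,-1],[[0.1,-0.1,0.6],0,-1],[[0,-0.1,0],0,-1],[[0,-0.1,0],0,-1],[[0,0,0],0,-1],[[0,0,0],0,-1],[[0,0,0],0,-1],[[0,0,0],0,-1],[[0,0,0],0,-1]]'
python3 - <<'E'
from w import *
p=snap('w4');q=pickle.load(open('w3.pkl','rb'));t=eyes.read_camera('top');s=eyes.read_camera('scene')
def b(o,p): return eyes.spot_point(o,p)[0]['centre']
for o in ['case','case_lid_bar']:
    a=[(x,b(o,x)) for x in (p,t,s)]
    a.append((q,{'case':(126.3,312.6),'case_lid_bar':(127.4,226.4)}[o]))
    print(o,np.round(a[0][1]),tri(a),tri([a[0],a[3]]))
E
```

```text
t: 9.3
eef_pos: [408.5, 257.9, 154.6]
tcp_rot: [3.142, 0.0, 1.291]
ft_force: [0.3, -0.3, -0.8]
opening: 0.994
grip_force: 0.0
case [150. 356.] (array([486.7, 282.9,  -7. ]), [2.18241136055537, 3.1586574905285687, 4.0745677661990465, 1.2916803863150397]) (array([484.8, 282.6,  -5.1]), [0.582022443255233, 0.5820224432551371])
case_lid_bar [159. 244.] (array([444.3, 246.1,  29.9]), [79.01805081226334, 206.06280661544378, 58.23211364279297, 79.29399036357427]) (array([397. , 307.4,  60.4]), [1.893255841905916, 1.8932558419059193])
```

View pics/w4.png

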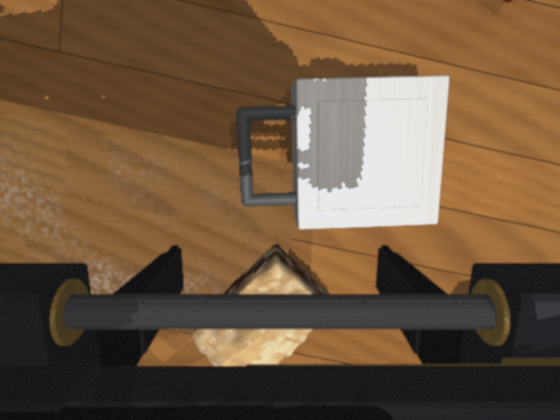

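```bash
cat > fitcase.py <<'E'
from w import *
from scipy.optimize import least_squares
def lidpt(x,y,z,th): # closed-lid coords -> opened
    dx,dz=x-54,z-18; c,s=np.cos(th),np.sin(th)
    return np.array([54+dx*c+dz*s, y, 18-dx*s+dz*c])
def world(q,P): 
    c,s=np.cos(q[2]),np.sin(q[2]); return np.array([q[0]+c*P[0]-s*P[1],q[1]+s*P[0]+c*P[1],P[2]])
E
python3 - <<'E'
from fitcase import *
a,b=[pickle.load(open(f'w{i}.pkl','rb')) for i in (4,3)]
M=[(-54,54,50),(54,54,50),(54,-54,50),(-54,-54,50),(-92,30,38),(-92,-30,38)]
obs=[(a,[(294,78),(448,76),(438,223),(299,229),(243,112),(248,200)]),(b,[(262,71),(371,70),(369,181),(264,184),(222,98),(227,162)])]
def f(q,S=1): return np.concatenate([proj(p,world(q,lidpt(*m,q[3])))-np.array(k)[::-1] for p,K in obs for m,k in zip(M,K)])
r=least_squares(f,[485,283,-.28,.1],loss='soft_l1');print(r.x.round(3),f(r.x).reshape(-1,2))
q=r.x;print('bar',world(q,lidpt(-92,0,38,q[3])),'hinge',world(q,(54,0,18)))
E
```

```text
[481.7 283.2  -0.3   0.1] [[ 0.5  2.3]
 [-0.9  2.4]
 [ 1.3  0.2]
 [ 1.8 -0.4]
 [ 4.8 -0.5]
 [-1.6 -1.3]
 [ 0.1 -2. ]
 [-1.2  0.7]
 [-1.4 -0.9]
 [-0.4  0.3]
 [ 1.3  0.5]
 [-1.8 -0.7]]
bar [394.3 305.8  47.9] hinge [534.  269.7  18. ]
```

```bash
python3 go.py 394.5 305.8 29 -0.27
python3 - <<'E'
from fitcase import *
np.set_printoptions(precision=3)
a,b=[pickle.load(open(f'w{i}.pkl','rb')) for i in (4,3)]
M=[(-54,54,50),(54,54,50),(54,-54,50),(-54,-54,50),(-92,30,38),(-92,-30,38)]
obs=[(a,[(294,78),(448,76),(438,223),(299,229),(243,112),(248,200)]),(b,[(262,71),(371,70),(369,181),(264,184),(222,98),(227,162)])]
def f(q,S=1): return np.concatenate([proj(p,world(q,lidpt(*m,q[3])))-np.array(k)[::-1] for p,K in obs for m,k in zip(M,K)])
r=least_squares(f,[485,283,-.28,.1],loss='soft_l1');print(r.x)
E
```

```text
at [408.4 257.9 154.6] yaw 1.291 units [ 0.7 -0.4  2.1] norm 2.25 turns 17.88
[481.686 283.201  -0.253   0.068]
```

```bash
python3 -m inch '[[[0.35,-0.22,0],-0.3,0.3],[[0.35,-0.22,0],0,0.3],[[0,0,0.4],0,0.3],[[0,0,0.4],0,0.3],[[0,0,0.4],0,0.3],[[0,0,0.4],0,0.3],[[0,0,0.3],0,0.3],[[0,0,0.2],0,0.3],[[0,0,0],0,0.3],[[0,0,0],0,0.3]]'
python3 -m inch '[[[0,0,0],0,0.6],[[0,0,0],0,0.8],[[0,0,0],0,1],[[0,0,0],0,1],[[0,0,0],0,1],[[0,0,0],0,1],[[0,0,0],0,1],[[0,0,0],0,1],[[0,0,0],0,1],[[0,0,0],0,1]]'
```

```text
t: 11.0
eef_pos: [394.3, 305.5, 29.1]
tcp_rot: [3.141, -0.0, 1.317]
ft_force: [-0.4, -0.3, 0.4]
opening: 0.349
grip_force: 0.0
t: 12.25
eef_pos: [395.1, 305.3, 28.8]
tcp_rot: [3.14, -0.001, 1.317]
ft_force: [5.6, -4.6, -1.3]
opening: 0.098
grip_force: 30.0
```

```bash
python3 -m inch '[[[0,0.065,-0.215],0,1],[[0,0.065,-0.215],0,1],[[0,0.103,-0.2],0,1],[[0,0.103,-0.2],0,1],[[0,0.139,-0.178],0,1],[[0,0.139,-0.178],0,1],[[0,0.168,-0.148],0,1],[[0,0.168,-0.148],0,1],[[0,0.193,-0.115],0,1],[[0,0.193,-0.115],0,1]]'; python3 go.py 487 282 150
```

```text
t: 13.5
eef_pos: [470.2, 285.4, 133.7]
tcp_rot: [-3.139, 0.0, 1.317]
ft_force: [-11.0, 1.6, 14.6]
opening: 0.094
grip_force: 30.0
at [470.2 285.4 133.7] yaw 1.317 units [ 0.   0.3 -0.3] norm 0.39 turns 0
```

```bash
python3 -m inch '[[[0,0.21,-0.08],0,1],[[0,0.21,-0.08],0,1],[[0,0.22,-0.04],0,1],[[0,0.22,-0.04],0,1],[[0,0.224,0.0],0,1],[[0,0.224,0.0],0,1],[[0,0.22,0.043],0,1],[[0,0.22,0.043],0,1],[[0,0.209,0.082],0,1],[[0,0.209,0.082],0,1]]'; python3 -m inch '[[[0,0.2,0.11],0,1],[[0,0.1,0.06],0,1],[[0,0,0],0,1],[[0,0,0],0,0.7],[[0,0,0],0,0.5],[[0,0,0],0,0.4],[[0,0,0],0,0.4],[[0,0,-0.5],0,0.4],[[0,0,-0.5],0,0.4],[[0,0,0],0,0.4]]'; python3 go.py 520 80 240 1.317
```

```text
t: 14.75
eef_pos: [598.1, 252.1, 130.9]
tcp_rot: [3.141, 0.0, 1.317]
ft_force: [-2.1, 0.5, -0.1]
opening: 0.1
grip_force: 30.0
t: 16.0
eef_pos: [615.7, 248.4, 182.8]
tcp_rot: [3.138, -0.002, 1.317]
ft_force: [0.5, 0.5, -1.8]
opening: 0.3
grip_force: 0.0
at [615.7 248.4 182.8] yaw 1.317 units [-3.1 -0.8 -1. ] norm 3.37 turns -0.0
```

```bash
python3 -m inch '[[[-0.1,0,-0.6],0,0],[[-0.8,0.05,-0.2],0,-1],[[-0.8,0.05,-0.2],0,-1],[[-0.8,0.05,0],0,-1],[[-0.8,0.05,0],0,-1],[[-0.56,0.05,0],0,-1],[[0,0,0],0,-1],[[0,0,0],0,-1],[[0,0,0],0,-1],[[0,0,0],0,-1]]'
python3 - <<'E'
from w import *
p=snap('w5')
print(env.state()['eef_pos'])
for o,z in [('hex_cutter',108),('round_cutter',72),('square_cutter',36)]:
    print(o,[(np.round(d['centre'],1).tolist(),round(d['score'],2),atz(p,d['centre'],z)) for d in eyes.spot_point(o,p)],rect(p,o,z))
E
```

```text
t: 17.25
eef_pos: [571.3, 21.0, 240.4]
tcp_rot: [-3.141, 0.0, 1.318]
ft_force: [-0.4, 0.5, -0.5]
opening: 1.002
grip_force: 0.0
[571.3  20.8 240.4]
hex_cutter [([137.2, 254.6], 0.68, array([565. ,  81.2, 108. ]))] (array([562.1,  78.4]), array([40.1, 45. ]), 78.36494445800781, 0.74)
round_cutter [] (array([567.5,  85.6]), array([30.8, 49.8]), 46.11675262451172, 0.68)
square_cutter [] (array([561.5,  80.4]), array([59.1, 59.6]), 27.209890365600586, 0.96)
```

View pics/w5.png

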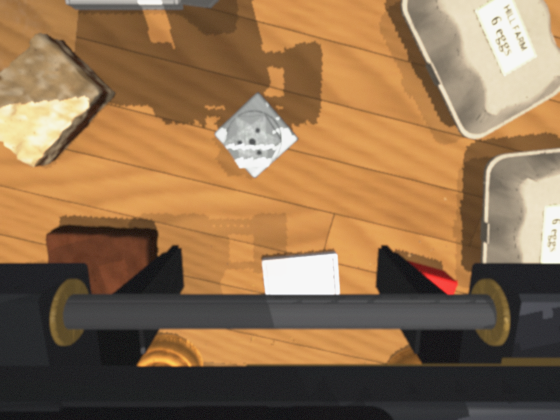

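Run:
```python
from w import *
p=pickle.load(open('w5.pkl','rb'))
img=cv2.cvtColor(p['pixels'],cv2.COLOR_RGB2BGR);k=8;r0,c0=90,210
im=cv2.resize(img[r0:r0+70,c0:c0+92],None,fx=k,fy=k,interpolation=cv2.INTER_CUBIC)
def poly(cx,cy,z,n,R,a,col):
    P=[proj(p,(cx+R*np.cos(a+2*np.pi*i/n),cy+R*np.sin(a+2*np.pi*i/n),z)) for i in range(n)]
    cv2.polylines(im,[np.array([((c-c0+.5)*k,(r-r0+.5)*k) for r,c in P],np.int32)],True,col,1)
poly(562.1,78.4,108,6,23.1,np.radians(78.4+30),(0,0,255))
poly(562,79,72,40,25,0,(0,255,0))
poly(561.5,80.4,36,4,42.4,np.radians(27+45),(255,0,0))
cv2.imwrite('pics/w5c.png',im)
```

```text
(no output)
```

View pics/w5c.png

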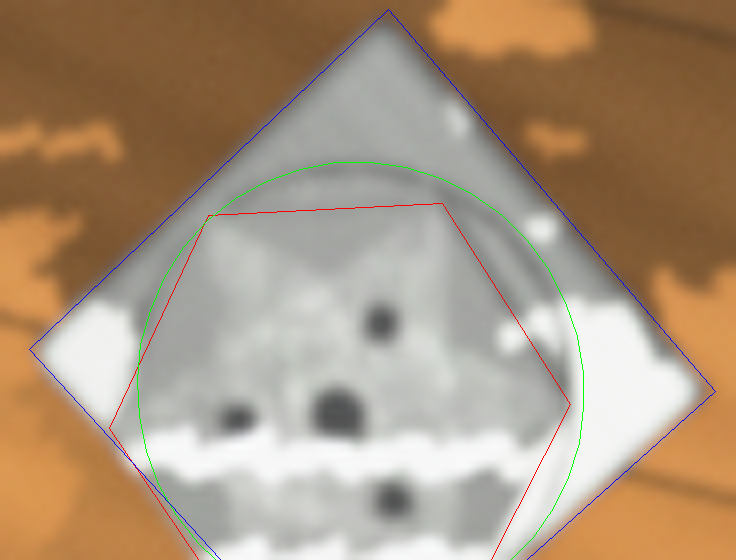

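The crop confirms the overlay: the hex outline, the 25 mm-radius circle and the square fit their edges, with the hex centre hole at (252, 141 px).

```bash
python3 -m inch '[[[0,0,0],-1,-1],[[0,0,0],-1,-1],[[0,0,0],-1,-1],[[0,0,0],-1,-1],[[0,0,0],-1,-1],[[0,0,0],-1,-1],[[0,0,0],-1,-1],[[0,0,0],-1,-1],[[0,0,0],-1,-1],[[0,0,0],-1,-1]]'; python3 -m inch '[[[0,0,0],-1,-1],[[0,0,0],-1,-1],[[0,0,0],-1,-1],[[0,0,0],-1,-1],[[0,0,0],-1,-1],[[0,0,0],-1,-1],[[0,0,0],-1,-1],[[0,0,0],-1,-1],[[0,0,0],-0.6,-1],[[0,0,0],0,-1]]'
python3 - <<'E'
from go import *
np.set_printoptions(precision=3)
rel(562,78.5,77,2.94)
E
```

```text
t: 18.85
eef_pos: [571.2, 20.1, 240.6]
tcp_rot: [-3.142, 0.0, 2.192]
ft_force: [-0.0, -0.6, -1.2]
opening: 1.0
grip_force: 0.0
t: 20.1
eef_pos: [571.2, 20.1, 240.6]
tcp_rot: [-3.142, 0.0, 2.939]
ft_force: [-0.3, -0.2, 0.0]
opening: 1.001
grip_force: 0.0
at [571.205  20.079 240.555] yaw 2.939 units [0.346 0.923 2.726] norm 2.9 turns -0.01
```

```bash
python3 -m inch '[[[0.17,0.46,0],0,-1],[[0.176,0.463,0],0,-1],[[0,0,0.5],0,-1],[[0,0,0.5],0,-1],[[0,0,0.5],0,-1],[[0,0,0.5],0,-1],[[0,0,0.4],0,-1],[[0,0,0.326],0,-1],[[0,0,0],0,-1],[[0,0,0],0,-1]]'; python3 -m inch '[[[0,0,0],0,-0.2],[[0,0,0],0,0],[[0,0,0],0,0.2],[[0,0,0],0,0.5],[[0,0,0],0,1],[[0,0,0],0,1],[[0,0,0],0,1],[[0,0,0],0,1],[[0,0,0],0,1],[[0,0,0],0,1]]'
```

```text
t: 21.35
eef_pos: [562.3, 78.5, 77.7]
tcp_rot: [3.141, 0.001, 2.939]
ft_force: [1.4, 0.1, -0.1]
opening: 1.001
grip_force: 0.0
t: 22.6
eef_pos: [562.0, 78.5, 77.0]
tcp_rot: [-3.142, 0.0, 2.94]
ft_force: [-0.1, 0.5, -0.7]
opening: 0.418
grip_force: 30.0
```

```bash
python3 -m inch '[[[0,0,-0.3],0,1],[[0,0,-0.6],0,1],[[0,0,-0.6],0,1],[[0.2,0.2,-0.6],0,1],[[0.48,0.72,0],0,1],[[0.48,0.72,0],0,1],[[0.48,0.72,0],0,1],[[0.49,0.72,0],0.6,1],[[0,0,0],0,1],[[0,0,0],0,1]]'
python3 - <<'E'
from go import *
np.set_printoptions(precision=3)
rel(474,285,10,2.889); p=eyes.read_camera('scene');save(p,'s1')
a=cv2.imread('pics/s1.png');cv2.imwrite('pics/s1c.png',cv2.resize(a[130:340,90:440],None,fx=2.25,fy=2.25,interpolation=cv2.INTER_CUBIC))
E
```

```text
t: 23.85
eef_pos: [473.7, 285.0, 202.8]
tcp_rot: [-3.141, -0.0, 2.889]
ft_force: [0.5, -0.1, -0.5]
opening: 0.416
grip_force: 30.0
at [473.708 285.014 202.835] yaw 2.889 units [-0.005  0.001  3.214] norm 3.21 turns -0.01
```

View pics/s1c.png

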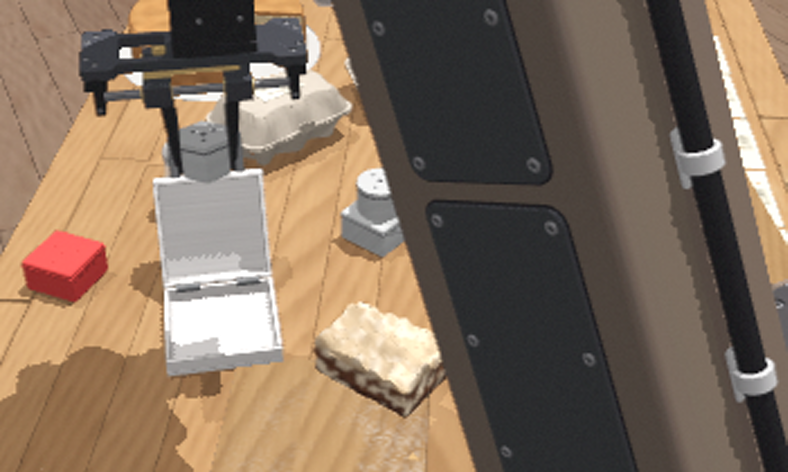

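```bash
python3 - <<'E'
from fitcase import *
p=eyes.read_camera('scene');q=[481.7,283.2,-.253]
for y in (54,-54): print(y,proj(p,world(q,(-54,y,18))),proj(p,world(q,(54,y,18))))
E
python3 -m inch '[[[0,0,0.4],0,1],[[0,0,0.5],0,1],[[0,0,0.5],0,1],[[0,0,0.5],0,1],[[0,0,0.4],0,1],[[0,0,0.3],0,1],[[0,0,0.2],0,1],[[0,0,0.1],0,1],[[0,0,0.1],0,1],[[0,0,0],0,1]]'; python3 go.py 474 285 10
```

```text
54 [290.4 164.9] [257.5 163.9]
-54 [284.  216.8] [252.1 212. ]
t: 25.2
eef_pos: [473.8, 285.1, 23.0]
tcp_rot: [-3.142, 0.0, 2.887]
ft_force: [0.4, -0.1, 0.4]
opening: 0.418
grip_force: 30.0
at [473.8 285.1  23. ] yaw 2.887 units [-0.  -0.   0.2] norm 0.22 turns 0
```

Case prediction matches the scene image. I'll lower the last 13 mm, release with a narrow opening, and lift.

```bash
python3 -m inch '[[[0,0,0.1],0,1],[[0,0,0.07],0,1],[[0,0,0.04],0,1],[[0,0,0],0,1],[[0,0,0],0,1],[[0,0,0],0,1],[[0,0,0],0,1],[[0,0,0],0,1],[[0,0,0],0,1],[[0,0,0],0,1]]';python3 -m inch '[[[0,0,0],0,0.1],[[0,0,0],0,-0.05],[[0,0,0],0,-0.25],[[0,0,0],0,-0.25],[[0,0,0],0,-0.25],[[0,0,0],0,-0.25],[[0,0,-0.15],0,-0.25],[[0,0,-0.5],0,-0.25],[[0,0,-1],0,-0.25],[[0,0,-1],0,-0.25]]'; python3 go.py 620 247 200 1.318
```

```text
t: 26.45
eef_pos: [473.7, 285.2, 10.3]
tcp_rot: [-3.141, 0.0, 2.888]
ft_force: [0.5, -0.1, -1.0]
opening: 0.42
grip_force: 30.0
t: 27.7
eef_pos: [473.4, 285.0, 171.5]
tcp_rot: [-3.141, -0.0, 2.888]
ft_force: [-0.1, -0.8, -0.3]
opening: 0.625
grip_force: 0.0
at [473.4 285.  171.5] yaw 2.888 units [-2.5  0.  -0.5] norm 2.57 turns 17.99
```

```bash
python3 -m inch '[[[0,0,-0.5],1,0.3],[[0,0,-0.3],1,0.3],[[0,0,0],1,0.3],[[0,0,0],1,0.3],[[0,0,0],1,0.3],[[0,0,0],1,0.3],[[0,0,0],1,0.3],[[0,0,0],1,0.3],[[0,0,0],1,0.3],[[0,0,0],1,0.3]]'; python3 -m inch '[[[0,0,0],1,0.3],[[0,0,0],1,0.3],[[0,0,0],1,0.3],[[0,0,0],1,0.3],[[0,0,0],1,0.3],[[0,0,0],1,0.3],[[0,0,0],1,0.3],[[0,0,0],1,0.3],[[0,0,0],0,0.3],[[0,0,0],0,0.3]]'
python3 - <<'E'
from w import *
from go import *
p=snap('w6')
for o in ['hex_cutter','case_lid_bar']:
    print(o,[(np.round(d['centre'],1).tolist(),round(d['score'],2),atz(p,d['centre'],4 if 'h' in o else 141)) for d in eyes.spot_point(o,p)])
print(rect(p,'hex_cutter',40))
np.set_printoptions(precision=3);rel(615.7,248.4,122,1.318)
E
```

```text
t: 28.95
eef_pos: [473.6, 285.1, 218.0]
tcp_rot: [3.141, 0.0, 2.012]
ft_force: [0.1, 0.3, -0.0]
opening: 0.352
grip_force: 0.0
t: 30.2
eef_pos: [473.7, 285.2, 217.6]
tcp_rot: [3.141, -0.0, 1.319]
ft_force: [-0.2, -0.6, -0.1]
opening: 0.352
grip_force: 0.0
hex_cutter [([189.4, 277.7], 0.94, array([470.7, 285.7,   4. ]))]
case_lid_bar [([223.0, 488.8], 0.76, array([612.7, 250.3, 141. ]))]
(array([473.7, 286.2]), array([43.7, 43. ]), 75.50676727294922, 0.88)
at [473.75  285.178 217.399] yaw 1.317 units [-0.     2.444  1.59 ] norm 2.92 turns -0.01
```

View pics/w6.png

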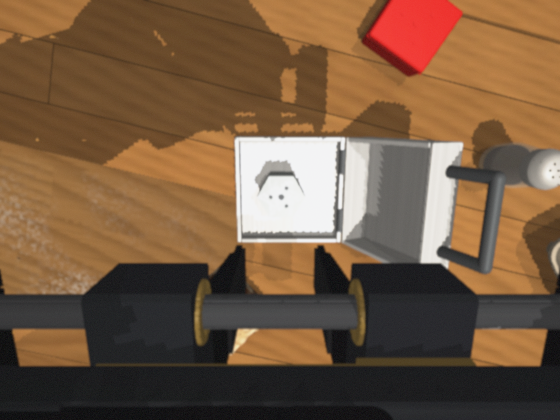

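Hex stands upright in the case at (280, 195 px). The lid is open, with the bar at about (492, 222). Next I'll regrip the bar and close the lid along the arc.

```bash
python3 -m inch '[[[0,0.8,0],0,0.3],[[0,0.8,0],0,0.3],[[0,0.83,0],0,0.3],[[0,0,0.4],0,0.3],[[0,0,0.5],0,0.3],[[0,0,0.4],0,0.3],[[0,0,0.28],0,0.3],[[0,0,0],0,0.3],[[0,0,0],0,0.3],[[0,0,0],0,0.3]]'; python3 -m inch '[[[0,0,0],0,0.6],[[0,0,0],0,0.8],[[0,0,0],0,1],[[0,0,0],0,1],[[0,0,0],0,1],[[0,0,0],0,1],[[0,0,0],0,1],[[0,0,0],0,1],[[0,0,0],0,1],[[0,0,0],0,1]]'; python3 -c "
import numpy as np
ph=np.radians(np.linspace(125,7.8,23)); x=-2.45*np.cos(ph);z=2.45*np.sin(ph)
print(np.c_[np.diff(x),-np.diff(z)].round(3).tolist())"
```

```text
t: 31.65
eef_pos: [615.3, 248.7, 123.6]
tcp_rot: [3.14, -0.001, 1.317]
ft_force: [0.6, 0.4, 0.6]
opening: 0.35
grip_force: 0.0
t: 32.9
eef_pos: [615.0, 248.5, 122.7]
tcp_rot: [3.141, -0.0, 1.317]
ft_force: [1.1, -0.2, 4.1]
opening: 0.093
grip_force: 30.0
[[-0.192, -0.122], [-0.203, -0.103], [-0.212, -0.084], [-0.219, -0.064], [-0.224, -0.044], [-0.227, -0.023], [-0.228, -0.001], [-0.227, 0.02], [-0.224, 0.041], [-0.219, 0.061], [-0.213, 0.081], [-0.204, 0.101], [-0.194, 0.119], [-0.182, 0.137], [-0.169, 0.153], [-0.154, 0.168], [-0.137, 0.182], [-0.12, 0.194], [-0.101, 0.204], [-0.082, 0.212], [-0.062, 0.219], [-0.041, 0.224]]
```

```bash
python3 -m inch '[[[0,-0.19,-0.12],0,1],[[0,-0.2,-0.1],0,1],[[0,-0.21,-0.085],0,1],[[0,-0.22,-0.065],0,1],[[0,-0.225,-0.045],0,1],[[0,-0.225,-0.022],0,1],[[0,-0.23,0],0,1],[[0,-0.23,0.02],0,1],[[0,-0.225,0.04],0,1],[[0,-0.22,0.06],0,1]]'; python3 -m inch '[[[0,-0.21,0.08],0,1],[[0,-0.205,0.1],0,1],[[0,-0.195,0.12],0,1],[[0,-0.18,0.137],0,1],[[0,-0.17,0.153],0,1],[[0,-0.154,0.168],0,1],[[0,-0.137,0.182],0,1],[[0,-0.12,0.194],0,1],[[0,-0.1,0.2],0,1],[[0,0,0],0,1]]'; python3 go.py 392.5 306.5 19
```

```text
t: 34.15
eef_pos: [487.7, 281.7, 141.3]
tcp_rot: [-3.142, -0.0, 1.317]
ft_force: [5.5, 4.4, -3.1]
opening: 0.094
grip_force: 30.0
t: 35.4
eef_pos: [402.9, 303.6, 60.4]
tcp_rot: [-3.141, 0.0, 1.317]
ft_force: [6.1, 1.7, -2.3]
opening: 0.093
grip_force: 30.0
at [402.9 303.6  60.4] yaw 1.317 units [ 0.  -0.2  0.7] norm 0.71 turns 0
```

```bash
python3 -m inch '[[[0,-0.08,0.21],0,1],[[0,-0.06,0.22],0,1],[[0,-0.04,0.22],0,1],[[0,-0.01,0.06],0,1],[[0,0,0],0,1],[[0,0,0],0,1],[[0,0,0],0,1],[[0,0,0],0,1],[[0,0,0],0,1],[[0,0,0],0,1]]'
```

```text
t: 36.65
eef_pos: [394.4, 307.2, 20.5]
tcp_rot: [3.136, -0.004, 1.317]
ft_force: [8.4, -2.8, 27.1]
opening: 0.096
grip_force: 30.0
```

```bash
python3 -m inch '[[[0,0,0],0,0.7],[[0,0,0],0,0.5],[[0,0,0],0,0.3],[[0,0,0],0,0.3],[[0,0,0],0,0.3],[[0,0,-0.1],0,0.3],[[0,0,-0.3],0,0.3],[[0,0,-0.6],0,0.3],[[-0.3,0.2,-0.9],0,0.3],[[-0.5,0.3,-0.8],0,-0.5]]'
python3 - <<'E'
from fitcase import *
from go import *
p=snap('w7')
print([(np.round(d['centre'],1).tolist(),round(d['score'],2)) for d in eyes.spot_point('case_lid_bar',p)])
q=[481.7,283.2,-.253]
for th in (0,.05,.1): print(th,[proj(p,world(q,lidpt(*m,th))) for m in [(-54,54,50),(-54,-54,50),(-92,0,38)]])
print(env.state()['ft_force'],env.state()['eef_pos'])
img=cv2.cvtColor(p['pixels'],cv2.COLOR_RGB2BGR)
cv2.imwrite('pics/w7c.png',cv2.resize(img[60:300,180:480],None,fx=2.5,fy=2.5))
E
```

```text
t: 37.9
eef_pos: [409.0, 252.2, 183.1]
tcp_rot: [3.141, -0.0, 1.318]
ft_force: [0.8, -0.4, -0.1]
opening: 0.408
grip_force: 0.0
[([148.6, 244.5], 0.68)]
0 [array([ 76.8, 292.1]), array([213. , 291.1]), array([147. , 245.8])]
0.05 [array([ 76. , 294.7]), array([214.5, 293.4]), array([147.6, 246.4])]
0.1 [array([ 75.2, 297.6]), array([216.1, 296.1]), array([148.2, 247.6])]
[ 0.4  1.6 -0.1] [411.  251.3 185.6]
```

View pics/w7c.png

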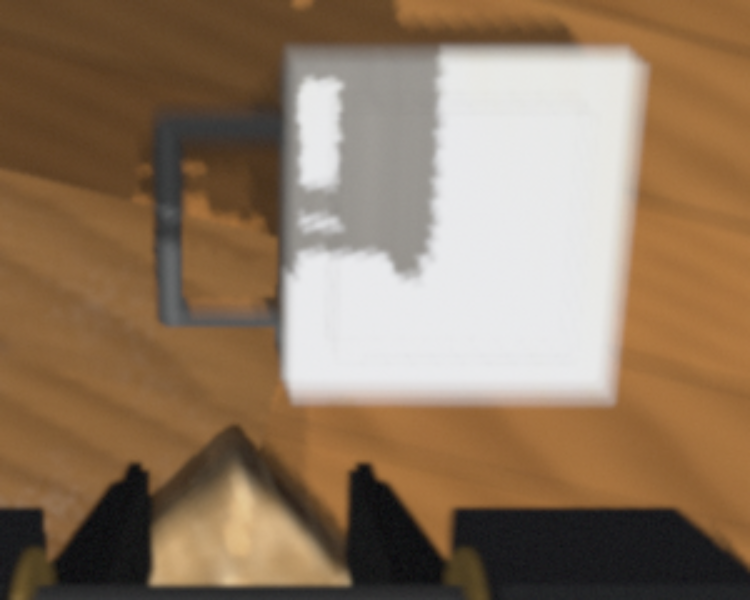

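Run:
```python
from go import *
np.set_printoptions(precision=3);rel(438,294.5,60)
```

```text
at [410.978 251.255 185.585] yaw 1.315 units [0.811 0.254 2.093] norm 2.26 turns 0
```

```bash
python3 -m inch '[[[0.4,0.127,0],0,1],[[0.41,0.127,0],0,1],[[0,0,0.5],0,1],[[0,0,0.5],0,1],[[0,0,0.5],0,1],[[0,0,0.4],0,1],[[0,0,0.15],0,1],[[0,0,0.05],0,1],[[0,0,0.05],0,1],[[0,0,0],0,1]]'; python3 -m inch '[[[0,0,0.02],0,1],[[0,0,0.02],0,1],[[0,0,0.01],0,1],[[0,0,0.01],0,1],[[0,0,0],0,1],[[0,0,0],0,1],[[0,0,0],0,1],[[0,0,0],0,1],[[0,0,0],0,1],[[0,0,0],0,1]]'
```

```text
t: 39.25
eef_pos: [436.2, 295.7, 52.4]
tcp_rot: [3.141, -0.0, 1.317]
ft_force: [0.8, 0.5, -1.0]
opening: 0.004
grip_force: 0.0
t: 40.5
eef_pos: [436.2, 295.7, 50.0]
tcp_rot: [3.14, -0.001, 1.317]
ft_force: [-4.5, -2.3, 22.5]
opening: 0.003
grip_force: 11.0
```

```bash
python3 -m inch '[[[0,0,-0.8],0,1],[[0,0,-1],0,0],[[-0.4,0.3,-0.8],0,-1],[[-0.6,0.5,-0.57],0,-1],[[-0.7,0.6,0],0,-1],[[-0.7,0.6,0],0,-1],[[-0.7,0.6,0],0,-1],[[-0.7,0.6,0],0,-1],[[-0.07,0.12,0],0,-1],[[0,0,0],0,-1]]'
python3 - <<'E'
from go import *
from w import *
p=snap('w8');t=eyes.read_camera('top')
for n,x in(('w',p),('t',t)): print(n,rect(x,'round_cutter',72,(137,254) if n=='w' else (203,261)),rect(x,'square_cutter',36,(137,254) if n=='w' else (203,261)))
print([(d['centre'],d['score']) for d in eyes.spot_point('round_cutter',p)])
print(env.state()['eef_pos'])
img=cv2.cvtColor(p['pixels'],cv2.COLOR_RGB2BGR)
cv2.imwrite('pics/w8c.png',cv2.resize(img[80:200,180:340],None,fx=4,fy=4))
E
```

```text
t: 41.75
eef_pos: [570.4, 20.8, 238.3]
tcp_rot: [-3.141, -0.0, 1.316]
ft_force: [-0.4, 0.6, 1.1]
opening: 0.894
grip_force: 0.0
w (array([561.7,  79.2]), array([49.5, 48.6]), 11.714158058166504, 0.73) (array([560.9,  80.1]), array([60.3, 59.6]), 27.411766052246094, 0.9)
t (array([ 449.4, -277.2]), array([77.3, 73.9]), 61.3203239440918, 0.35) (array([ 691.8, -134.3]), array([60.9, 66.3]), 59.67721176147461, 0.57)
[([138.6, 256.9], 0.55)]
[570.2  21.6 238.7]
```

View pics/w8c.png

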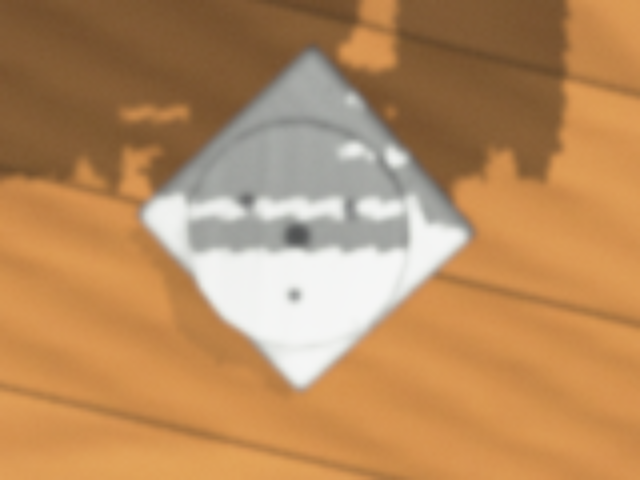

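Round sits on the square at (561.7, 79.2), unmoved. Next I'll grasp it.

Run:
```python
from go import *
np.set_printoptions(precision=3);rel(561.5,79.2,41)
```

```text
at [570.248  21.587 238.742] yaw 1.318 units [ 0.893 -0.381  3.296] norm 3.44 turns 0
```

```bash
python3 -m inch '[[[0.45,-0.19,0],0,-1],[[0.443,-0.19,0],0,-1],[[0,0,0.5],0,-1],[[0,0,0.6],0,-1],[[0,0,0.6],0,-1],[[0,0,0.6],0,-1],[[0,0,0.5],0,-1],[[0,0,0.3],0,-1],[[0,0,0.2],0,-1],[[0,0,0],0,-1]]'; python3 -m inch '[[[0,0,0],0,-0.3],[[0,0,0],0,-0.1],[[0,0,0],0,0.1],[[0,0,0],0,0.5],[[0,0,0],0,1],[[0,0,0],0,1],[[0,0,0],0,1],[[0,0,0],0,1],[[0,0,-0.2],0,1],[[0,0,-0.5],0,1]]'
python3 - <<'E'
from go import *
np.set_printoptions(precision=3);rel(449.3,-292.8,120)
E
```

```text
t: 43.35
eef_pos: [561.6, 78.6, 40.2]
tcp_rot: [-3.141, 0.0, 1.317]
ft_force: [-0.0, -0.3, 0.6]
opening: 1.0
grip_force: 0.0
t: 44.6
eef_pos: [561.3, 78.4, 82.5]
tcp_rot: [-3.139, 0.001, 1.317]
ft_force: [0.3, 0.3, -0.3]
opening: 0.521
grip_force: 30.0
at [561.267  78.357  82.512] yaw 1.317 units [-6.456 -0.252 -0.625] norm 6.49 turns 0
```

```bash
python3 -m inch '[[[0,0,-0.62],0,1],[[-0.6,-0.03,0],0,1],[[-0.8,-0.03,0],0,1],[[-0.8,-0.03,0],0,1],[[-0.8,-0.03,0],0,1],[[-0.8,-0.03,0],0,1],[[-0.8,-0.03,0],0,1],[[-0.8,-0.03,0],0,1],[[-0.8,-0.03,0],0,1],[[-0.25,0,0],0,1]]'
python3 - <<'E'
from w import *
from go import *
np.set_printoptions(precision=3);rel(449.5,-292.8,9.5)
p=snap('w9');t=eyes.read_camera('top')
for x in(p,t): print([rect(x,'round_tray',10)])
E
```

```text
t: 45.85
eef_pos: [449.9, -294.7, 120.3]
tcp_rot: [3.141, 0.0, 1.314]
ft_force: [0.2, 0.2, -2.1]
opening: 0.527
grip_force: 30.0
at [ 449.945 -294.736  120.335] yaw 1.314 units [ 0.029 -0.015  1.847] norm 1.85 turns 0
[(array([ 452.938, -282.854]), array([60.096, 78.87 ]), 74.5164794921875, 0.83)]
[(array([ 455.636, -277.475]), array([42.1  , 78.848]), 69.3155746459961, 0.86)]
```

```bash
python3 -m inch '[[[0.04,-0.01,0.3],0,1],[[0,0,0.5],0,1],[[0,0,0.4],0,1],[[0,0,0.3],0,1],[[0,0,0.2],0,1],[[0,0,0.07],0,1],[[0,0,0.05],0,1],[[0,0,0],0,1],[[0,0,0],0,1],[[0,0,0],0,1]]'; python3 go.py 449.6 -292.3 11
```

```text
t: 47.3
eef_pos: [450.8, -290.2, 10.9]
tcp_rot: [3.141, 0.0, 1.317]
ft_force: [-0.4, 0.5, -1.8]
opening: 0.524
grip_force: 30.0
at [ 450.8 -290.2   10.9] yaw 1.317 units [-0. -0. -0.] norm 0.04 turns 0
```

```bash
python3 -m inch '[[[-0.035,0,0],0,1],[[0,0,0],0,1],[[0,0,0],0,0.2],[[0,0,0],0,-0.05],[[0,0,0],0,-0.2],[[0,0,0],0,-0.5],[[0,0,0],0,-0.5],[[0,0,-0.3],0,-0.5],[[0,0,-0.8],0,-1],[[0,0,-0.9],0,-1]]'; python3 -m inch '[[[0,0.05,-0.8],0,-1],[[0.7,0.05,-0.2],0,-1],[[0.75,0.05,0],0,-1],[[0.75,0.05,0],0,-1],[[0.75,0.05,0],0,-1],[[0.75,0.05,0],0,-1],[[0.75,0.05,0],0,-1],[[0.75,0.05,0],0,-1],[[0,0,0],0,-1],[[0,0,0],0,-1]]';  python3 - <<'E'
from w import *
from go import *
p=snap('w10');t=eyes.read_camera('top');save(t,'t10')
print(rect(p,'square_cutter',36)); print(rect(t,'round_cutter',40,(241,392)),rect(t,'square_cutter',36,(205,261)))
np.set_printoptions(precision=3);rel(561,80,9,0.478)
a=cv2.imread('pics/t10.png');cv2.imwrite('pics/t10c.png',cv2.resize(a[180:280,240:430],None,fx=4,fy=4,interpolation=cv2.INTER_CUBIC))
E
```

```text
t: 48.55
eef_pos: [449.9, -291.9, 131.5]
tcp_rot: [-3.14, -0.001, 1.317]
ft_force: [0.8, 0.2, 0.4]
opening: 0.906
grip_force: 0.0
t: 49.8
eef_pos: [551.6, 3.7, 190.5]
tcp_rot: [-3.141, 0.0, 1.317]
ft_force: [0.1, 0.1, 0.8]
opening: 1.002
grip_force: 0.0
(array([ 685.4, -106.9]), array([33.2, 49.7]), 57.91094207763672, 0.97)
(array([ 450. , -288.1]), array([53.5, 47.3]), 88.99908447265625, 0.53) (array([558.8,  97.2]), array([36.4, 67.6]), 89.20471954345703, 0.68)
at [551.68    2.99  190.609] yaw 1.315 units [ 1.281 -0.174  3.027] norm 3.29 turns 9.6
```

View pics/t10c.png

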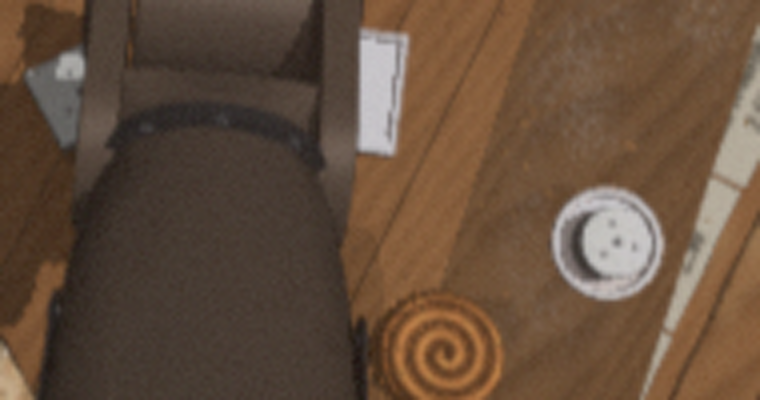

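The top view shows the round cutter flat and centred in its tray at (394, 240 px), allowing for parallax.

```bash
python3 -m inch '[[[0,0,0],1,-1],[[0,0,0],1,-1],[[0,0,0],1,-1],[[0,0,0],1,-1],[[0,0,0],1,-1],[[0,0,0],1,-1],[[0,0,0],1,-1],[[0,0,0],1,-1],[[0,0,0],1,-1],[[0,0,0],0.6,-1]]'
python3 - <<'E'
from w import *
from go import *
p=snap('w11'); print(rect(p,'square_cutter',36,proj(p,(561,80,36))))
np.set_printoptions(precision=3);rel(561,80,9.5,0.478)
E
```

```text
t: 51.3
eef_pos: [551.7, 3.2, 190.6]
tcp_rot: [3.141, 0.0, 0.476]
ft_force: [0.2, 0.0, 0.8]
opening: 0.997
grip_force: 0.0
(array([562. ,  78.7]), array([59.8, 62.2]), 27.214412689208984, 0.91)
at [551.762   3.282 190.606] yaw 0.478 units [ 0.724 -1.065  3.018] norm 3.28 turns -0.0
```

```bash
python3 -m inch '[[[0.36,-0.53,0],0,-1],[[0.364,-0.53,0],0,-1],[[0,0,0.5],0,-1],[[0,0,0.6],0,-1],[[0,0,0.6],0,-1],[[0,0,0.5],0,-1],[[0,0,0.4],0,-1],[[0,0,0.25],0,-1],[[0,0,0.17],0,-1],[[0,0,0],0,-1]]'; python3 -m inch '[[[0,0,0],0,-0.5],[[0,0,0],0,-0.3],[[0,0,0],0,0],[[0,0,0],0,0.5],[[0,0,0],0,1],[[0,0,0],0,1],[[0,0,0],0,1],[[0,0,0],0,1],[[0,0,-0.2],0,1],[[0,0,-0.5],0,1]]'
python3 - <<'E'
from go import *
np.set_printoptions(precision=3);rel(564.5,-106,80,np.radians(-9.1))
E
```

```text
t: 52.65
eef_pos: [561.0, 80.2, 9.2]
tcp_rot: [-3.142, 0.0, 0.479]
ft_force: [-0.6, -0.2, 0.9]
opening: 0.996
grip_force: 0.0
t: 53.9
eef_pos: [560.3, 80.2, 51.1]
tcp_rot: [-3.14, 0.003, 0.479]
ft_force: [0.7, 0.1, -1.0]
opening: 0.627
grip_force: 30.0
at [560.315  80.209  51.115] yaw 0.479 units [-1.368  2.786 -0.481] norm 3.14 turns 7.31
```

```bash
python3 -m inch '[[[0,0,-0.48],0,1],[[-0.342,0.697,0],0,1],[[-0.342,0.697,0],0,1],[[-0.342,0.697,0],0,1],[[-0.342,0.697,0],0,1],[[0,0,0],1,1],[[0,0,0],1,1],[[0,0,0],1,1],[[0,0,0],1,1],[[0,0,0],1,1]]'; python3 -m inch '[[[0,0,0],1,1],[[0,0,0],1,1],[[0,0,0],0.3,1],[[0,0,0],0,1],[[0,0,0],0,1],[[0,0,0],0,1],[[0,0,0],0,1],[[0,0,0],0,1],[[0,0,0],0,1],[[0,0,0],0,1]]'
python3 - <<'E'
from w import *
from go import *
np.set_printoptions(precision=3);rel(564.5,-106,14,np.radians(-9.1))
p=snap('w12')
E
```

```text
t: 55.15
eef_pos: [565.2, -106.0, 80.5]
tcp_rot: [3.142, 0.0, 0.04]
ft_force: [0.0, -0.0, -0.8]
opening: 0.625
grip_force: 30.0
t: 56.4
eef_pos: [565.3, -106.0, 80.2]
tcp_rot: [3.141, -0.0, -0.158]
ft_force: [0.0, -0.7, -0.7]
opening: 0.629
grip_force: 30.0
at [ 565.322 -105.998   80.164] yaw -0.158 units [-0.014  0.002  1.103] norm 1.1 turns 0.01
```

View pics/w12.png

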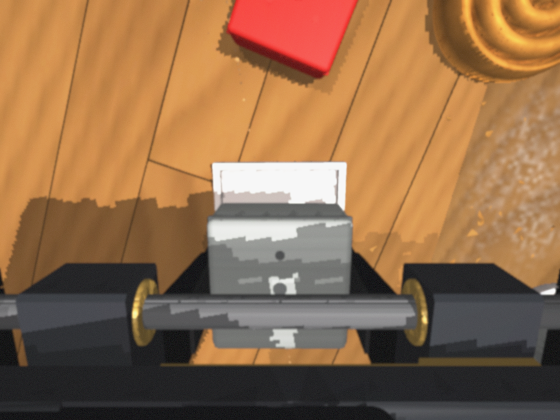

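The held square is aligned with the tray, whose far edge at row 163, cols 211-346 is centred on the tool and parallel to it. I'll check the tray's far edge and lower.

```bash
python3 - <<'E'
from w import *
p=pickle.load(open('w12.pkl','rb'))
a,b=atz(p,(163,211),10)[:2],atz(p,(163,346),10)[:2];w=-.158
print(a,b,np.hypot(*(a-b)),(a+b)/2-43*np.array([np.cos(w),np.sin(w)]))
E
python3 -m inch '[[[-0.01,0,0.3],0,1],[[0,0,0.3],0,1],[[0,0,0.2],0,1],[[0,0,0.15],0,1],[[0,0,0.1],0,1],[[0,0,0],0,1],[[0,0,0],0,1],[[0,0,0],0,1],[[0,0,0],0,1],[[0,0,0],0,1]]'
```

```text
[614.  -69.4] [ 600.2 -155.4] 87.0959586575229 [ 564.6 -105.6]
t: 57.7
eef_pos: [564.8, -105.9, 17.3]
tcp_rot: [3.141, -0.0, -0.158]
ft_force: [0.3, 0.4, -1.8]
opening: 0.629
grip_force: 30.0
```

```bash
python3 -m inch '[[[0,0,0.05],0,1],[[0,0,0.01],0,1],[[0,0,0],0,1],[[0,0,0],0,0.1],[[0,0,0],0,-0.2],[[0,0,0],0,-0.35],[[0,0,0],0,-0.6],[[0,0,0],0,-0.8],[[0,0,-0.2],0,-0.8],[[0,0,-0.8],0,-1]]'; python3 -m inch '[[[-0.2,0,-1],0,-1],[[-0.6,0,-0.8],0,-1],[[-0.6,0,0],0,-1],[[-0.3,0.6,0],0,-1],[[0,0.9,0],0,-1],[[0,0.9,0],0,-1],[[0,0.9,0],0,-1],[[0,0.9,0],0,-1],[[0,0,0],0,-1],[[0,0,0],0,-1]]'
python3 - <<'E'
from w import *
t=eyes.read_camera('top');save(t,'t13');s=eyes.read_camera('scene');save(s,'s13')
a=cv2.imread('pics/t13.png')[130:290,140:430];b=cv2.imread('pics/s13.png')[150:320,140:430]
cv2.imwrite('pics/end.png',np.vstack([cv2.resize(x,(500,290)) for x in(a,b)]))
E
```

```text
t: 58.95
eef_pos: [563.7, -105.6, 73.0]
tcp_rot: [-3.141, 0.004, -0.158]
ft_force: [0.6, -1.2, 0.7]
opening: 0.954
grip_force: 0.0
t: 60.2
eef_pos: [424.1, -338.3, 181.9]
tcp_rot: [-3.141, -0.0, -0.159]
ft_force: [-0.7, 0.6, -0.5]
opening: 1.004
grip_force: 0.0
```

View pics/end.png

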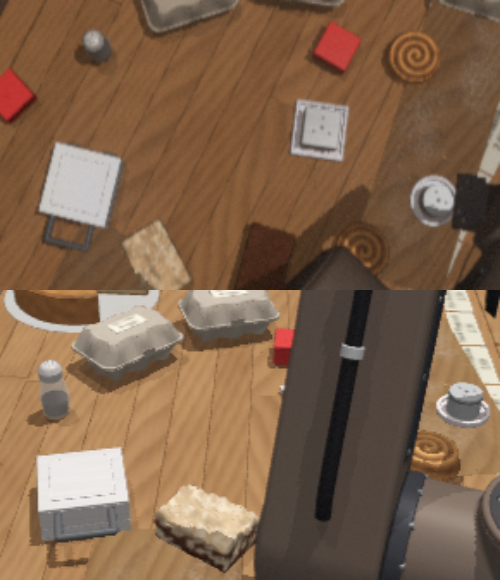

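The case is shut, and the square and round cutters sit flat in their trays. The shaker and the pastry have not moved, and the arm is clear. I'm handing the job in.

```bash
python3 -c "
from cell import env
print(env.job_done())"
```

```text
the job is handed in; nothing more can be done
None
```

The job is handed in at about 60 s: the hex cutter is in the fully shut case, the round and square cutters lie flat in their trays, and the pastry and shaker are where they were; the hand-in returned no verdict.

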